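# Light the painting and peel a palette off the stuck stack

### The arm

A 6-joint arm with a two-finger parallel gripper is mounted at the origin on the work surface. World frame = base frame: x ahead of the robot, y to its left, z up, the work surface at z = 0. Lengths are in m, angles in rad, forces in N, time in s.
With the tool pointing down it reaches from about 0.35 to 0.725 m from the base axis. Payload 4.3 kg.
Tool frame: the origin (TCP) lies on the mounting face of the last link; the fingertips stand 173 mm ahead of it and the grasp point (between the pads) lies 155 mm ahead of it; z points along the fingers, y is the line along which they close (so a half turn about z gives the same grasp; the last joint's range is limited). The gripper opens to 85 mm and grips with 20 to 120 N. Pads are 22 mm wide; open, the fingers measure 114 mm over their backs; the gripper's body (76 mm by 85 mm) begins 54 mm behind the grasp point. The pads swing forward as they close: fully open they stand 13 mm farther back than shut.
Start: joints at [-1.432, 0.377, 0.081, 1.274, 0, 1.46], TCP at [0.142, -0.557, 0.405] pointing down, gripper open.
Joint ranges: [-2.72, 2.72], [-0.84, 1.66], [-1.02, 1.22], [-1.77, 2.12], [-1.37, 1.28], [-3.14, 3.14]. Speed limits (rad/s): [2.57, 2.57, 3.14, 3.14, 3.14, 3.14].

### API

Orientations are given as [roll, pitch, yaw] about the fixed x, y, z axes, in that order (R = Rz(yaw) Ry(pitch) Rx(roll)).
In Python, from rig import state, camera, job_done, regions_of gives the robot as it stands. The module is installed in compiled form; this text tells all that it offers.
- The arm moves only by the tool move_arm, never from a script. Its argument "steps" is a list of rows, each a list of 6 numbers: the shift along the tool's x, y, z in cm, then the turn, a rotation vector about the tool's x, y, z in rad. A call has 1 to 12 rows; each row is the pose to reach, as a shift and turn from the pose commanded when the call began, along the tool's axes at that moment; what a row does not reach only later rows make up. A row lasts 1/8 s, in which the tool goes at most 62.5 mm and 10.7 degrees, less where a joint would pass 70% of its speed; a pose out of reach is approached as far as the arm can. A call with a gripper value outside its range is refused whole. "jaw" is the opening, from 0 (shut) to 1 (fully open), set as the call begins (left out, the last holds). The fingers move at their own pace and stop on an object; the grip force is fixed at half the most. Time passes only in rows, so rows that repeat a pose let the fingers close. It gives the time, the measured TCP pose, the force, the opening and the grip force at its end, in the units of the state.
- state(): the state, without advancing time (a new reading comes with each control period).
- camera(name): name is "side" or "top"; returns a dict with "frame" (400x640x3 uint8, red, green, blue), "mtx" (3x3 intrinsics, pixels), "extrinsics" (4x4, takes a point from camera to world coordinates). Camera axes: x right, y down, z forward; pixel columns grow to the right and rows downward; lengths in m; the calibration is good to about 2 mm. A picture is of the moment at which its call begins. There is no depth.
- job_done(): hands the job in; it is judged then, once.
Trained networks look in a picture, given as the dict that the camera call returned (one of the last four; its "shot" number tells which), for a name from the list of things; names that differ only in an ending like _2 or _b are one class to them, and where a whole thing is asked for, a point or a joint stands for the part that bears it (a point fixed in the world has none). Each returns a list of dicts, best first, with "conf" (0 to 1); they miss things now and then, are a little off and sometimes report something else, mostly with a low value. They report only what shows in the picture. A call takes as long as a camera call.
- regions_of(picture, thing): "region" (400x640 bool, what is visible of it) and "position" ([column, row] in pixels, amid what is visible of it).
The state is a dict: "time_s": time; "q": joint angles; "joint_velocities": joint speeds; "tau": joint torques, N m; "position": TCP position; "ee_rot": TCP orientation; "contact_force": force on the tool from outside, world axes, zero at the start; "moment": the same for the moment, N m; "grip_width": finger opening in m; "gripper_force": force on a finger pad.
Only numpy, scipy, OpenCV 4.12 (cv2) and the standard library are available. Lean on these libraries where they do the work, as an engineer would, in place of code of your own. Each camera call takes 0.05 s, during which the arm holds its last target. There are 200 camera calls.

### The job

First swing the desk lamp until its head stands over the middle of the painting, where it stays by itself. Then take the top palette off the stack: it sticks tightly in the one below, so peel it off by lifting the corner that has the grip block while the opposite corner still rests in the stack. Finish while still holding that palette in the gripper, level and still under the lamp head, between lamp and painting and touching neither, and leave the wet painting and the other things on the table alone.

Things in the scene. Friction and masses are not known exactly. Their poses are not given: they have to be found in the camera images.
- palette_grip (a point): Centre of the top palette's grip block: upright, white, 24 x 24 x 36 mm, on one corner of the rim (its top is 17 mm above this point, the rim's top 19 mm below). Axes are the palette's: x along its length, y its width, z up; palette_mid lies at (+94, +62, -26.5) mm from here. Faces square to x and y; either pair can be gripped from above, 25 mm free on every side.
- palette_mid (a point): Centre of the top palette, half-way up its tray: white plastic, 200 x 140 x 15 mm, six wells, 0.09 to 0.16 kg; underside 7.5 mm below; axes as palette_grip. Its basin sits 8 mm deep in the next palette and sticks there by friction all round: about 10 to 16 N straight up; tilting it up about the far corner takes about half of that and frees one side after another.
- palette_far (a point): On the underside of the top palette at the basin corner diagonally opposite the grip block, 85 mm and 55 mm from the palette's centre along its +x and +y.
- stack_far (a point): The place on the rest of the stack on which palette_far rests at the start (42 mm above the table).
- stack: The rest of the stack: six more palettes of the same outline, nested, 50 mm tall, held fast in a wooden caddy 238 x 172 x 25 mm fixed to the table. Origin: centre of the underside, at the table. The top palette starts nested on it, with the same axes.
- lamp (a joint): Swing of the lamp arm about its upright post, rad, range -0.7 to 1.3. At 0 the arm points straight from the post towards the robot (-x); growing values carry the head to the robot's left (+y).
- lamp_head (a point): Underside centre of the lamp head, a black disc 84 mm across and 14 mm thick at the end of the level lamp arm, 230 mm from the post's axis; the arm is 18 mm wide; the underside is 272 mm above the table and shines straight down.
- lamp_knob (a point): Centre (half-way up) of the upright metal knob on top of the lamp head, 22 mm across and 40 mm tall, right above lamp_head; its top is 326 mm above the table, the top of the head 286 mm.
- lamp_base: The lamp's fixed foot, a black disc 110 mm across and 16 mm thick with a metal post 20 mm across and 285 mm tall, on whose axis the arm swings. Origin: centre of the underside, on that axis. The swing is level, through about 40 degrees to the right and 75 to the left of pointing straight at the robot (-x); it is stiff (0.3 N m): it stays where it is left and moves with 1 to 2 N at the knob.
- painting_mid (a point): Centre of the painting, on its upper face 5 mm above the table: a flat wooden board 240 x 180 x 5 mm with dark dabs of wet paint, fixed on the table; x along its 240 mm side.
- painting: The same board; origin at the centre of its underside.
- jar_a: Small paint jar with a white cap, 40 mm across, 45 mm tall, in the gap between stack and painting. Bystander. Origin: centre of the underside (as for all bystanders).
- jar_b: Another such small jar in the gap between stack and painting, farther from the robot. Bystander.
- jar_c: Another such small jar, right of the painting. Bystander.
- big_jar: Large closed jar, 72 mm across, 85 mm tall, right of the painting. Bystander.
- brush_pot: White square pot 80 x 80 x 110 mm with brushes up to 215 mm, left of the stack. Bystander.
- bowl: Glass bowl, 124 mm across, 50 mm tall, right of the painting. Bystander.
- flute: Tall drinking glass, 64 mm across, 200 mm tall, beyond the stack and the gap. Bystander.
- palette: The top palette itself, grip block included; origin at the centre of its underside, 7.5 mm below palette_mid, same axes.

How it is judged:
On the way, in this order (a step that is already met when the one before it is completed fails the run):
1. the lamp head stands still over the middle of the painting (within 60 mm) (horizontal distance between lamp_head and painting_mid below 0.06 m and velocity of joint lamp between -0.1 and 0.1 rad/s), for 0.5 s.
2. the grip-block corner of the top palette is lifted (palette tilted over 0.1 rad) while its opposite corner still rests in the stack (angle between palette_mid's own z axis and vertical above 0.1 rad and z of palette_grip in the frame of stack above 0.088 m and distance between palette_far and stack_far below 0.015 m), for 0.05 s.
At the end, for the whole second after the job is handed in: Lamp head still, within 60 mm of the painting's centre; palette in the fingers, its centre within 80 mm (level) of the lamp head and 40 to 255 mm up, level within 0.3 rad, still (50 mm/s), touching neither lamp, painting nor stack (all of step 1 and horizontal distance between palette_mid and lamp_head below 0.08 m and height (world z) of palette_mid between 0.04 and 0.255 m and angle between palette_mid's own z axis and vertical below 0.3 rad and linear speed of palette below 0.05 m/s and contact force between the fingers and palette above 1 N and contact force between palette and lamp_base below 0.2 N and contact force between palette and painting below 0.1 N and contact force between palette and stack below 0.1 N); the arm keeps its last pose, push and grip.
It fails at once if the palette, fingers or arm touch the wet painting (contact force between any of palette, the fingers, the arm and painting above 0.5 N).
It fails at once if a bystander is moved by more than 40 mm (distance of any of jar_a, jar_b, jar_c, big_jar, brush_pot, bowl, flute from where it was at the start of the episode above 0.04 m).
It fails at once if a bystander is tipped over (angle between any of jar_a, jar_b, jar_c, big_jar, brush_pot, bowl, flute's own z axis and vertical above 0.5 rad).
It also fails if it takes over 64 s, if anything falls off the work surface, if the arm or the gripper's body presses on something with over 40 N, if the wrist force passes 120 N, or if a joint passes its speed limit or range.

## Working session

There is one attempt and no reset: what is moved stays moved. The work goes in short steps, Python scripts to look and compute and a tool call to move; the robot and the scene stay as the last step left them, time stands still between calls to the robot, and variables do not carry over. Pictures are saved under pics/ and viewed, at most 10 in all, crops included, and the job is handed in when it is done.

Besides the shell and the picture viewer there is one more tool, called after "Call:" as a command line: name --pt "numbers of a row" for each row, then --argument value for the rest. move_arm: Moves the arm, as the interface text tells. Its arguments: {"type":"object","properties":{"steps":{"type":"array","items":{"type":"array","items":{"type":"number"}}},"jaw":{"type":"number"}},"required":["steps"]}

```bash
mkdir -p pics
cat > h.py <<'E'
import numpy as np, cv2
from rig import state, camera, job_done, regions_of
def ray(p,uv):
    d=np.linalg.inv(p["mtx"])@np.array([uv[0],uv[1],1.]); E=np.array(p["extrinsics"])
    return E[:3,3],E[:3,:3]@d
def atz(p,uv,z):
    o,d=ray(p,uv); return o+d*(z-o[2])/d[2]
def proj(p,X):
    E=np.array(p["extrinsics"]); c=E[:3,:3].T@(np.asarray(X)-E[:3,3]); u=p["mtx"]@c; return u[:2]/u[2]
def tri(p1,a,p2,b):
    A=[];B=[]
    o1,d1=ray(p1,a);o2,d2=ray(p2,b)
    M=np.stack([d1,-d2],1);s=np.linalg.lstsq(M,o2-o1,rcond=None)[0]
    P,Q=o1+s[0]*d1,o2+s[1]*d2; return (P+Q)/2,np.linalg.norm(P-Q)
def save(p,n): cv2.imwrite(f"pics/{n}.png",p["frame"][:,:,::-1])
E
python3 - <<'E'
from h import *
np.set_printoptions(precision=3,suppress=True)
s=state();print(s)
P={n:camera(n) for n in("top","side")}
for n in P:
    save(P[n],n+"0"); print(n,P[n]["mtx"],P[n]["extrinsics"])
    for t in["palette_grip","palette","stack","lamp_head","lamp_knob","lamp_base","painting","jar_a","big_jar","brush_pot","bowl","flute"]:
        for r in regions_of(P[n],t)[:3]:
            m=r["region"];ys,xs=np.nonzero(m);print(n,t,round(r["conf"],2),np.array(r["position"]),m.sum(),xs.min(),xs.max(),ys.min(),ys.max(),atz(P[n],r["position"],0)[:2])
E
```

```text
{'time_s': 0.0, 'q': array([-1.432,  0.378,  0.08 ,  1.274, -0.   ,  1.461]), 'joint_velocities': array([ 0.   , -0.001, -0.001,  0.   ,  0.001, -0.001]), 'tau': array([  0.001, -46.361,  26.987,   0.021,   0.   ,  -0.   ]), 'position': array([ 0.142, -0.557,  0.404]), 'ee_rot': array([-3.14 , -0.   ,  0.249]), 'contact_force': array([0.288, 0.208, 0.183]), 'moment': array([-0.044, -0.014,  0.053]), 'gripper_force': 0.0, 'grip_width': 0.0855552473388766}
top [[481.127   0.    328.456]
 [  0.    481.127 197.844]
 [  0.      0.      1.   ]] [[-0.025 -0.994  0.11   0.405]
 [-1.     0.025  0.002  0.049]
 [-0.005 -0.11  -0.994  1.68 ]
 [ 0.     0.     0.     1.   ]]
top palette_grip 0.8 [264.5 206.1] 2502 232 294 172 239 [0.568 0.277]
top palette_grip 0.49 [392.7 210.8] 3599 366 419 176 246 [ 0.54  -0.172]
top palette 0.73 [266.  206.3] 2504 232 295 172 239 [0.568 0.272]
top stack 0.62 [241.4 212.4] 590 229 299 167 247 [0.548 0.358]
top lamp_head 0.79 [361.5 174.7] 1152 337 402 117 198 [ 0.671 -0.067]
top lamp_knob 0.94 [359.9 173.1] 1153 337 403 117 198 [ 0.677 -0.061]
top lamp_base 0.75
[... 1363 characters left out ...]
094 317 418 175 288 [0.943 0.081]
side painting 0.89 [331.2 299. ] 3631 286 381 272 331 [ 0.54  -0.171]
side jar_a 0.67 [338.3 238.4] 139 333 342 230 244 [0.676 0.088]
side jar_a 0.53 [318.  375.1] 298 311 326 365 387 [ 0.407 -0.402]
side jar_a 0.43 [281.9 249.3] 181 277 288 243 259 [0.475 0.103]
side big_jar 0.84 [352.7 359.4] 1114 338 367 342 386 [ 0.508 -0.391]
side brush_pot 0.89 [261.  172.1] 747 251 274 134 188 [0.551 0.629]
side brush_pot 0.57 [287.3 205.6] 1254 259 322 187 224 [0.575 0.346]
side bowl 0.71 [414.5 352.2] 1659 388 437 331 373 [ 0.669 -0.429]
side flute 0.61 [353.7 189.3] 447 347 363 174 229 [0.861 0.359]
side flute 0.34 [354.4 361.5] 1103 338 367 342 385 [ 0.509 -0.399]
```

Run:
```python
import cv2
a=cv2.imread("pics/top0.png")[100:260,140:500]; cv2.imwrite("pics/top0c.png",cv2.resize(a,(800,356),interpolation=cv2.INTER_CUBIC))
a=cv2.imread("pics/side0.png")[130:400,230:450]; cv2.imwrite("pics/side0c.png",cv2.resize(a,(488,600),interpolation=cv2.INTER_CUBIC))
```

```text
(no output)
```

View pics/top0c.png

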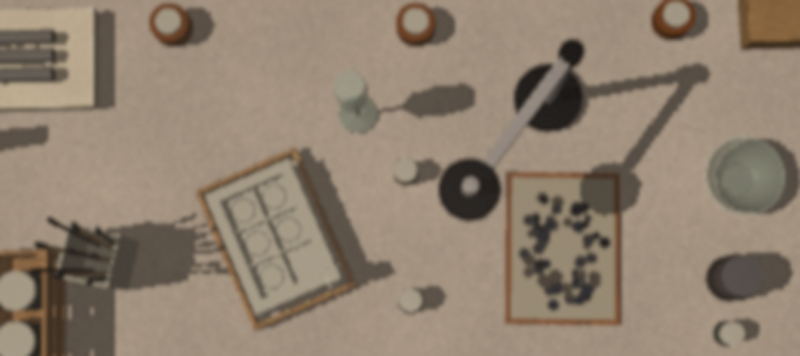

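View pics/side0c.png

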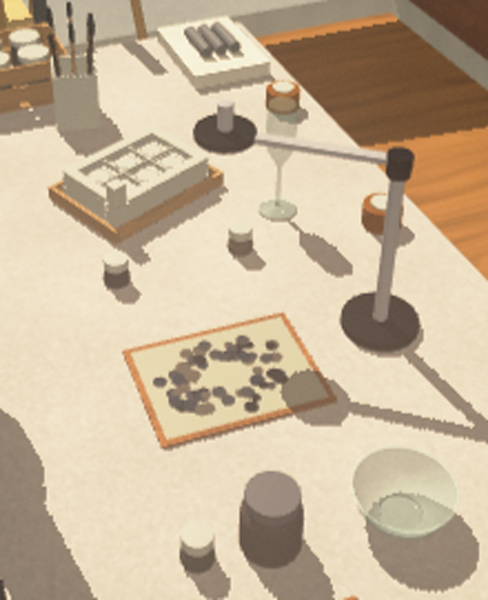

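The top view (crop) shows the lamp head at about px (351,185), post top (397,123), foot (387,144) and painting centre (393,211). The stack is at about (264,206), turned by roughly 23°. In the side view the grip block is at px (283,217), which is the palette's near-right corner.

Next I'll refine these positions.

```bash
cat > meas.py <<'E'
from h import *
np.set_printoptions(precision=4,suppress=True)
def headpos(p,roi):
    g=p["frame"].max(2).astype(int); c0,c1,r0,r1=roi
    m=np.zeros(g.shape,np.uint8); m[r0:r1,c0:c1]=g[r0:r1,c0:c1]<60
    n,l,s,c=cv2.connectedComponentsWithStats(m)
    return [(c[i],s[i]) for i in range(1,n) if s[i][4]>60]
if __name__=="__main__":
    t=camera("top");s=camera("side")
    for roi,z in(((330,372,165,205),.286),((365,405,125,165),.016),((388,405,112,132),.29)):
        for c,st in headpos(t,roi):
            bc=[st[0]+(st[2]-1)/2,st[1]+(st[3]-1)/2]; print("top dark",c,bc,st,atz(t,c,z),atz(t,bc,z))
    def brect(p,name,zs):
        r=regions_of(p,name)[0]["region"].astype(np.uint8)
        cs,_=cv2.findContours(r,0,2);c=max(cs,key=cv2.contourArea)
        W=np.array([atz(p,q[0],zs)[:2] for q in c],np.float32)
        return cv2.minAreaRect(W)
    print("painting",brect(t,"painting",.005),brect(s,"painting",.005))
    print("palette",brect(t,"palette",.057)); print("stack",brect(t,"stack",.025))
    c0=s["frame"][205:232,270:300].astype(int).sum(2)//3
    for r in c0: print(' '.join('%3d'%v for v in r))
    print()
    c0=t["frame"][214:236,280:302].astype(int).sum(2)//3
    for r in c0: print(' '.join('%3d'%v for v in r))
E
python3 meas.py
```

```text
top dark [350.8736 185.0732] [np.float64(351.0), np.float64(184.5)] [338 172  27  26 451] [ 0.5959 -0.0152  0.286 ] [ 0.5976 -0.0156  0.286 ]
top dark [377.5818 137.3091] [np.float64(379.0), np.float64(138.5)] [372 130  15  18 110] [ 0.8003 -0.1268  0.016 ] [ 0.7959 -0.1317  0.016 ]
top dark [392.076  147.2432] [np.float64(390.0), np.float64(145.0)] [379 133  23  25 329] [ 0.7633 -0.1765  0.016 ] [ 0.7716 -0.1695  0.016 ]
top dark [396.8219 123.2055] [np.float64(396.5), np.float64(124.0)] [392 119  10  11  73] [ 0.7763 -0.1563  0.29  ] [ 0.7739 -0.1553  0.29  ]
painting ((0.5420227646827698, -0.17210625112056732), (0.1809694617986679, 0.24238410592079163), 88.05474853515625) ((0.5403106212615967, -0.17557665705680847), (0.19069287180900574, 0.24235761165618896), 87.94120025634766)
palette ((0.5619949102401733, 0.2741469144821167), (0.21033789217472076, 0.14605849981307983), 23.682340621948242)
stack ((0.7279763221740723, -0.10899287462234497), (0.1095937117934227, 0.3409450352191925), 47.22031021118164)
136 136 135 149 157 165 219 216 158 164 138 155 167 179 205 204 204 203 209 172 1
[... 4395 characters left out ...]
 147 139 129 117 106 102 108 112 102  88  87  85  88  93  92  88  84  82  79  78  86
140 130 117 103  92  86  85  93 103  97  89  91  95  97  99  96  90  82  84  91  95 106
117 105  94  86  81  81  85  93  97  94  96 100  99  97  94  90  85  86 101 116 123 128
 94  87  83  81  83  87  96 103 100  96  97  99  94  89  90  94  97 106 124 137 141 142
 83  82  85  88  92  97 102 105  98  89  88  93  95  97 106 117 124 129 140 145 146 146
 84  86  91  98 100 101 100  95  86  81  85 101 115 123 129 138 142 144 145 147 146 146
 91  94  99 100  98  94  90  88  91  94 104 121 135 140 143 146 147 146 146 146 146 146
 97  98  97  92  88  86  89 100 115 122 128 137 143 145 145 146 145 145 144 145 146 147
```

```bash
cat > m2.py <<'E'
from meas import *
from scipy.optimize import minimize
t=camera("top");s=camera("side")
g=cv2.resize(t["frame"].mean(2).astype(np.float32)[160:250,220:310],None,fx=4,fy=4,interpolation=cv2.INTER_CUBIC)
m=(g>122).astype(np.uint8)
m=cv2.morphologyEx(m,cv2.MORPH_OPEN,np.ones((9,9)))
n,l,st,c=cv2.connectedComponentsWithStats(m)
k=l[180,176] or 1+np.argmax(st[1:,4]); print(st[k])
cs,_=cv2.findContours((l==k).astype(np.uint8),0,2);q=max(cs,key=cv2.contourArea)[:,0]
W=np.array([atz(t,(220+(a+.5)/4-.5,160+(b+.5)/4-.5),.057)[:2] for a,b in q],np.float32)
R=cv2.minAreaRect(W);print(R)
def place(c,yaw):
    Rm=np.array([[np.cos(yaw),-np.sin(yaw)],[np.sin(yaw),np.cos(yaw)]])
    return Rm
yaw=np.deg2rad(R[2]); c=np.array(R[0]); Rm=place(c,yaw)
grip=c+Rm@np.array([-.094,-.062]);print("grip",grip,"yaw",yaw)
print("block top px side",proj(s,[*grip,.093]),"seen 282.2,212.3 ->",atz(s,(282.2,212.3),.093))
for v in((12,12),(-12,12),(-12,-12),(12,-12)): print(proj(s,[*(grip+Rm@np.array(v)/1e3),.093]))
vis=[cv2.cvtColor(cv2.resize(p["frame"],None,fx=8,fy=8,interpolation=cv2.INTER_CUBIC),cv2.COLOR_RGB2BGR) for p in(t,s)]
for p,v in zip((t,s),vis):
    for z,h,cc in((.057,(100,70),c),(.093,(12,12),grip)):
        P=np.array([proj(p,[*(cc+Rm@np.array([a*h[0],b*h[1]])/1e3),z]) for a,b in((1,1),(-1,1),(-1,-1),(1,-1))])
        cv2.polylines(v,[((P+.5)*8).astype(int)],True,(0,0,255),1)
o=np.zeros((560,800,3),np.uint8)
o[:,:400]=cv2.resize(vis[0][168*8:168*8+640,225*8:225*8+640],(400,400)).repeat(1,0)[:560] if 0 else np.vstack([cv2.resize(vis[0][165*8:245*8,225*8:305*8],(400,400)),np.zeros((160,400,3),np.uint8)])
o[:400,400:]=cv2.resize(vis[1][185*8:240*8,260*8:315*8],(400,400))
cv2.imwrite("pics/fit.png",o)
E
python3 m2.py
```

```text
[    0     0   360   232 34060]
((0.6237730383872986, 0.26954373717308044), (0.30873435735702515, 0.19808994233608246), 88.5085678100586)
grip [0.6833 0.174 ] yaw 1.5447659245101897
block top px side [331.1646 202.9006] seen 282.2,212.3 -> [0.5055 0.1818 0.093 ]
[326.753  201.7646]
[329.2051 205.3551]
[335.6079 204.0447]
[333.0945 200.4831]
```

View pics/fit.png

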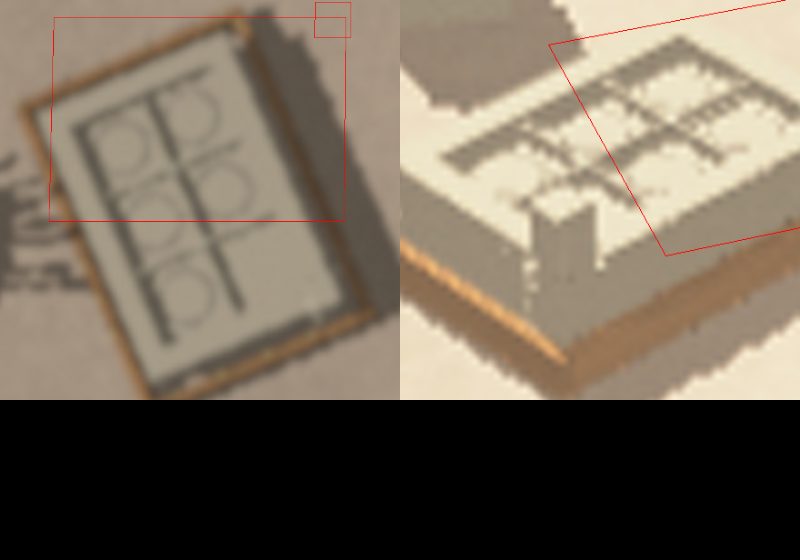

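```bash
cat > m3.py <<'E'
from meas import *
t=camera("top");s=camera("side")
C=np.array([atz(t,(225+(x+.5)/5-.5,165+(y+.5)/5-.5),.057)[:2] for x,y in((37,110),(228,30),(345,300),(155,385))],np.float32)
R=cv2.minAreaRect(C);print(R,C.mean(0))
d=(C[1]-C[2])+(C[0]-C[3]);yaw=np.arctan2(d[1],d[0]);c=C.mean(0)
Rm=np.array([[np.cos(yaw),-np.sin(yaw)],[np.sin(yaw),np.cos(yaw)]])
grip=c+Rm@np.array([-.094,-.062]);print("yaw",yaw,"grip",grip,"side",proj(s,[*grip,.093]),atz(s,(282.1,212.3),.093))
for v in((-12,12),(-12,-12),(12,-12)): print(proj(s,[*(grip+Rm@np.array(v)/1e3),.093]))
# lamp knob: light blob in dark disc, top
f=t["frame"].mean(2)[176:194,342:361].astype(int)
for r in f: print(' '.join('%3d'%v for v in r))
f=s["frame"].mean(2)[172:200,315:350].astype(int)
for r in f: print(' '.join('%3d'%v for v in r))
E
python3 m3.py
```

```text
((0.5652177929878235, 0.27481627464294434), (0.20444485545158386, 0.14064431190490723), 22.68194007873535) [0.5645 0.2748]
yaw 0.39324853 grip [0.5015 0.1815] side [281.0934 212.5873] [0.5052 0.1819 0.093 ]
[276.1224 212.5344]
[280.6828 215.4661]
[286.0662 212.6402]
 41  37  37  37  37  37  37  36  36  36  37  36  36  35  35  36  35  36  41
 36  37  37  37  37  37  38  37  38  38  39  37  36  36  36  36  35  35  35
 36  38  38  37  38  36  38  43  51  57  56  50  41  36  36  35  35  37  34
 38  38  38  38  37  38  51  68  84  92  91  77  58  42  36  37  35  35  34
 39  37  37  38  37  44  71 101 117 120 119 106  84  56  37  34  34  34  33
 38  37  38  36  38  55  90 121 134 135 132 125 105  74  44  32  32  33  31
 38  38  37  38  42  67 105 132 141 139 136 133 118  86  49  33  32  32  32
 37  38  37  37  44  76 117 139 143 140 138 135 121  87  50  33  31  31  31
 38  39  38  37  44  76 116 138 143 142 138 133 114  80  45  33  31  33  32
 38  39  37  37  43  68 105 127 134 134 130 120  97  65  39  33  31  32  32
 39  38  38  37  39  59  85 104 112 112 106  93  72  47  34  32  33  33  
[... 3754 characters left out ...]

220 219 219 216 143  95  77  77  77  77  77  77  78  80  82  79  79  77  79  78  77  76  75  74  74  74  73  78 122 177 204 190 175 178 162
222 222 219 218 215 165 115  83  78  75  77  77  78  78  77  76  76  75  74  75  77  75  77  76  76  77 101 146 201 222 222 221 220 220 219
221 222 222 220 220 218 194 146 115  82  82  78  77  76  76  76  76  76  75  77  75  74  76  85 102 144 177 224 224 222 221 221 220 221 220
219 222 223 222 222 220 220 219 192 144 143 133 114  98  95  83  84  99  96  96  98 116 137 150 177 224 225 223 223 222 221 221 221 221 221
195 214 221 222 222 221 222 220 219 218 219 218 193 170 166 146 149 170 169 168 170 198 220 220 221 222 222 222 221 222 222 223 222 222 222
```

Estimates so far:

| Item | x (m) | y (m) | Note |
|---|---|---|---|
| Knob | 0.599 | -0.0155 | |
| Post | 0.777 | -0.157 | |
| Painting centre | 0.542 | -0.173 | |
| Grip block | 0.503 | 0.1815 | palette yaw 0.393 rad |

The overlay was misplaced because the threshold failed. The hand-read rim corners, though, agree with the side view to within about 3 mm. I'll start with the move to the knob.

Call:
move_arm --pt "0 0 -12.5 0 0 0" --pt "0 0 -12.5 0 0 0" --pt "6 -4.3 -12.5 0 0 -0.05" --pt "12 -8.6 -12.5 0 0 -0.1" --pt "18 -12.9 -12.5 0 0 -0.15" --pt "23 -16.5 -12.5 0 0 -0.2" --pt "28 -20 -12.5 0 0 -0.25" --pt "33 -23.6 -12.5 0 0 -0.3" --pt "38 -27.2 -12.5 0 0 -0.35" --pt "43 -30.8 -12.5 0 0 -0.4" --pt "48 -34.3 -12.5 0 0 -0.45" --pt "53 -37.9 -12.5 0 0 -0.5" --jaw 1

```text
time_s: 3.3
position: [0.5458, -0.078, 0.5299]
ee_rot: [3.141, -0.0, 0.751]
contact_force: [0.2, -1.3, 0.1]
grip_width: 0.0853
gripper_force: 0.0
```

```bash
cat >> h.py <<'E'
from scipy.spatial.transform import Rotation as Ro
def go(tgt,yaw=None,s=None,grot=None):
    "shift (cm) and turn in tool axes from current pose to TCP tgt, tool down with yaw"
    s=s or state();R=Ro.from_euler("xyz",s["ee_rot"])
    d=R.inv().apply(np.array(tgt)-s["position"])*100
    R2=grot or Ro.from_euler("xyz",[np.pi,0,yaw])
    return np.round(np.r_[d,(R.inv()*R2).as_rotvec()],3)
E
python3 - <<'E'
from h import *
np.set_printoptions(precision=4,suppress=True)
s=state();print(s["position"],s["ee_rot"],s["q"],s["time_s"])
p=camera("side");print(proj(p,[.599,-.0155,.306]), "seen 331.7, ~182")
t=camera("top");print(atz(t,(350.7,182.9),.326),atz(t,(386.6,143.7),.016),atz(t,(396.5,124),.29))
print(go([.599,-.0155,.465],.75))
E
```

```text
[ 0.5458 -0.078   0.5299] [ 3.1406 -0.0002  0.7506] [-0.2568  0.3369  0.3448  1.5778 -0.0004  2.1342] 3.3
[330.8227 181.6384] seen 331.7, ~182
[ 0.5967 -0.0131  0.326 ] [ 0.7765 -0.1577  0.016 ] [ 0.7739 -0.1553  0.29  ]
[ 7.847 -0.813  6.362 -0.002 -0.001  0.007]
```

Call:
move_arm --pt "5 -0.8 0 0 0 0" --pt "7.8 -0.8 0 0 0 0" --pt "7.8 -0.8 0 0 0 0" --pt "7.8 -0.8 3 0 0 0" --pt "7.8 -0.8 6.3 0 0 0" --pt "7.8 -0.8 6.3 0 0 0"

```text
time_s: 4.15
position: [0.5949, -0.0217, 0.4641]
ee_rot: [-3.137, 0.005, 0.747]
contact_force: [-0.1, 0.8, 0.5]
grip_width: 0.0853
gripper_force: 0.0
```

Call:
move_arm --pt "0 0 0 0 0 0" --pt "0 0 0 0 0 0" --pt "0 0 0 0 0 0" --pt "0 0 0 0 0 0" --pt "0 0 0 0 0 0" --pt "0 0 0 0 0 0" --jaw 0

```text
time_s: 4.9
position: [0.5951, -0.0192, 0.4681]
ee_rot: [-3.138, -0.002, 0.75]
contact_force: [-6.7, 5.7, 6.8]
grip_width: 0.0203
gripper_force: 58.9
```

Run:
```python
from h import *
np.set_printoptions(precision=4,suppress=True)
s=state();print(s["position"],s["ee_rot"],s["q"],s["grip_width"],s["gripper_force"],s["contact_force"])
post=np.array([.7765,-.1565]);h=s["position"][:2]-post;print("r",np.linalg.norm(h))
a0=np.arctan2(h[1],-h[0]);r=np.linalg.norm(h)
for a in np.linspace(a0,-.068,13)[1:]:
    print(go([post[0]-r*np.cos(a),post[1]+r*np.sin(a),s["position"][2]],s["ee_rot"][2]+a0-a,s).tolist())
```

```text
[ 0.5951 -0.0192  0.4681] [-3.1376 -0.0016  0.7504] [-0.1396  0.4207  0.3085  1.4608  0.0038  2.2515] 0.02033457454686428 58.87923717498779 [-6.6882  5.6644  6.7563]
r 0.22753137219639066
[-1.329, 0.273, -0.003, -0.004, -0.002, -0.06]
[-2.64, 0.624, -0.007, -0.004, -0.002, -0.119]
[-3.928, 1.053, -0.01, -0.004, -0.002, -0.179]
[-5.187, 1.558, -0.014, -0.004, -0.002, -0.239]
[-6.415, 2.137, -0.019, -0.004, -0.002, -0.298]
[-7.605, 2.789, -0.023, -0.004, -0.002, -0.358]
[-8.755, 3.51, -0.028, -0.004, -0.002, -0.418]
[-9.86, 4.298, -0.033, -0.004, -0.003, -0.477]
[-10.915, 5.151, -0.038, -0.004, -0.003, -0.537]
[-11.918, 6.065, -0.043, -0.003, -0.003, -0.597]
[-12.865, 7.038, -0.049, -0.003, -0.003, -0.656]
[-13.752, 8.065, -0.054, -0.003, -0.003, -0.716]
```

Call:
move_arm --pt "-1.3 0.3 0 0 0 -0.06" --pt "-2.6 0.6 0 0 0 -0.12" --pt "-3.9 1.05 0 0 0 -0.18" --pt "-5.2 1.55 0 0 0 -0.24" --pt "-6.4 2.1 0 0 0 -0.3" --pt "-7.6 2.8 0 0 0 -0.36" --pt "-8.75 3.5 0 0 0 -0.42" --pt "-9.85 4.3 0 0 0 -0.48" --pt "-10.9 5.15 0 0 0 -0.54" --pt "-11.9 6.05 0 0 0 -0.6" --pt "-12.85 7.05 0 0 0 -0.66" --pt "-13.75 8.05 0 0 0 -0.72"

```text
time_s: 6.4
position: [0.5491, -0.1735, 0.4681]
ee_rot: [-3.139, 0.001, 1.471]
contact_force: [-5.1, 1.3, 6.4]
grip_width: 0.0203
gripper_force: 58.8
```

Call:
move_arm --pt "0 0 0 0 0 0" --pt "0 0 0 0 0 0" --pt "0 0 0 0 0 0"

```text
time_s: 6.78
position: [0.5491, -0.1738, 0.4682]
ee_rot: [-3.139, 0.003, 1.468]
contact_force: [-7.9, -1.6, 7.1]
grip_width: 0.0204
gripper_force: 58.9
```

Call:
move_arm --pt "0 0 0 0 0 0" --pt "0 0 0 0 0 0" --pt "0 0 0 0 0 0" --pt "0 0 0 0 0 0" --pt "0 0 0 0 0 0" --pt "0 0 -4 0 0 0" --pt "0 0 -7 0 0 0" --pt "0 0 -7 0 0 0" --jaw 1

```text
time_s: 7.78
position: [0.5509, -0.1735, 0.5392]
ee_rot: [3.137, 0.002, 1.469]
contact_force: [0.2, 0.7, -0.7]
grip_width: 0.0855
gripper_force: 0.0
```

Run:
```python
from h import *
np.set_printoptions(precision=4,suppress=True)
s=state();print(s["position"],s["ee_rot"],s["q"],s["time_s"])
p=camera("side");save(p,"lamp1s")
for x in((.5475,-.1727,.286),(.542,-.173,.005)): print(proj(p,x))
y=1.964
print(go([.4,.05,.53],y), go([.503,.1815,.30],y), go([.503,.1815,.081+.155],y))
cv2.imwrite("pics/lamp1c.png",cv2.resize(p["frame"][150:350,200:450,::-1],(750,600)))
```

```text
[ 0.5509 -0.1735  0.5392] [3.1366 0.0016 1.4688] [-0.4149  0.4013  0.464   1.6282 -0.      1.2579] 7.775
[335.7414 220.6225]
[332.0638 298.0061]
[ 20.697 -17.288   0.691   0.002   0.001  -0.495] [34.847 -8.439 23.701  0.002  0.001 -0.495] [34.853 -8.455 30.101  0.002  0.001 -0.495]
```

View pics/lamp1c.png

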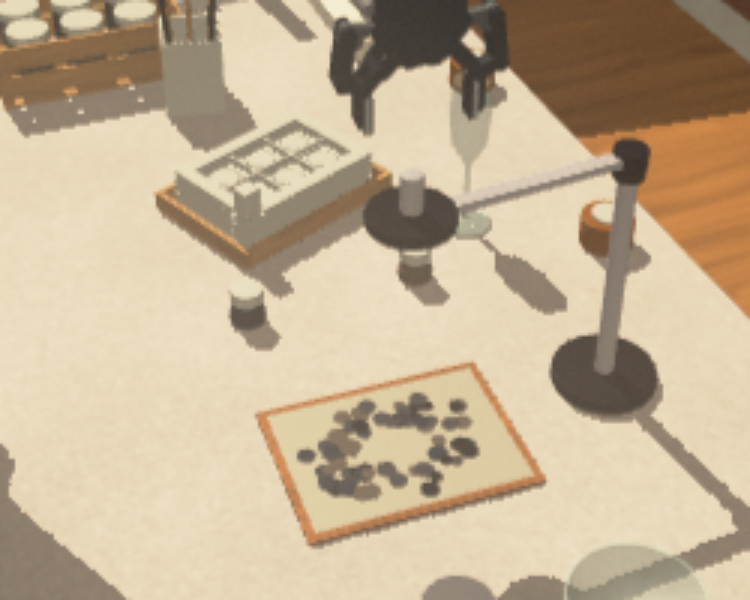

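The lamp head is now at about px (337,222), where it should be: above the middle of the painting. Next is the grip block.

Call:
move_arm --pt "5 -1.2 0 0 0 -0.08" --pt "10 -2.4 0 0 0 -0.16" --pt "15 -3.6 0 0 0 -0.24" --pt "20 -4.8 0 0 0 -0.32" --pt "25 -6 0 0 0 -0.4" --pt "30 -7.2 5 0 0 -0.495" --pt "34.8 -8.4 10 0 0 -0.495" --pt "34.8 -8.4 15 0 0 -0.495" --pt "34.8 -8.4 20 0 0 -0.495" --pt "34.8 -8.4 24 0 0 -0.495" --pt "34.8 -8.4 24 0 0 -0.495" --pt "34.8 -8.4 24 0 0 -0.495"

```text
time_s: 9.32
position: [0.5027, 0.1813, 0.2975]
ee_rot: [3.141, 0.0, 1.964]
contact_force: [-0.3, 0.3, 0.7]
grip_width: 0.0856
gripper_force: 0.0
```

Run:
```python
from h import *
np.set_printoptions(precision=4,suppress=True)
s=state();print(s["position"],s["ee_rot"],s["q"],s["time_s"])
print(go([.503,.1815,.237],1.964))
p=camera("side");t=camera("top")
a=cv2.resize(p["frame"][150:250,240:340],(400,400),interpolation=cv2.INTER_CUBIC);b=cv2.resize(t["frame"][150:250,220:320],(400,400),interpolation=cv2.INTER_CUBIC)
cv2.imwrite("pics/pre.png",np.hstack([a,b])[:,:,::-1])
```

```text
[0.5027 0.1813 0.2975] [3.141  0.0002 1.9637] [ 0.2275  0.352  -0.2412  0.977  -0.0001  1.4054] 9.325
[ 0.003  0.034  6.052  0.001  0.    -0.   ]
```

View pics/pre.png

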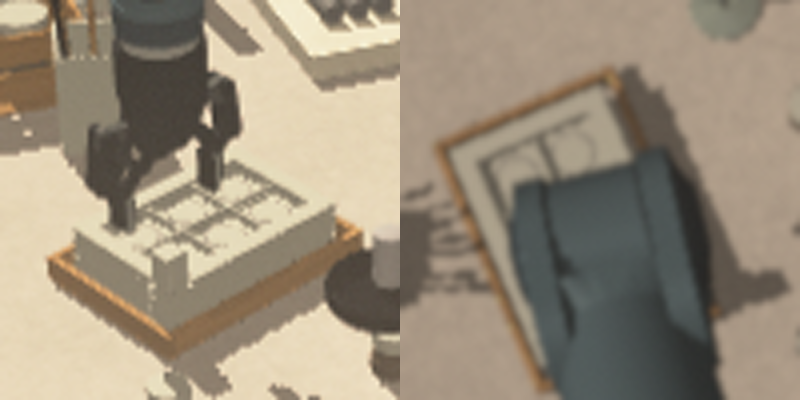

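The fingers straddle the block (crop px about (120,215) and (210,180), block at (168,250)), so I'll lower and close.

Call:
move_arm --pt "0 0 2 0 0 0" --pt "0 0 4 0 0 0" --pt "0 0 6 0 0 0" --pt "0 0 6 0 0 0" --pt "0 0 6 0 0 0"

```text
time_s: 10.05
position: [0.5033, 0.1815, 0.2383]
ee_rot: [3.139, 0.001, 1.964]
contact_force: [0.5, 0.8, 0.7]
grip_width: 0.0855
gripper_force: 0.0
```

Call:
move_arm --pt "0 0 0 0 0 0" --pt "0 0 0 0 0 0" --pt "0 0 0 0 0 0" --pt "0 0 0 0 0 0" --pt "0 0 0 0 0 0" --pt "0 0 0 0 0 0" --jaw 0

```text
time_s: 10.8
position: [0.5027, 0.1814, 0.2371]
ee_rot: [3.141, 0.0, 1.964]
contact_force: [-0.2, -0.1, 5.0]
grip_width: 0.023
gripper_force: 59.4
```

```bash
cat > peel.py <<'E'
from h import *
np.set_printoptions(precision=4,suppress=True)
s=state();print(s["position"],s["ee_rot"],s["q"],s["time_s"],s["grip_width"],s["gripper_force"],s["contact_force"])
R=Ro.from_euler("xyz",s["ee_rot"]);c,sn=np.cos(.393),np.sin(.393)
W=lambda x,y:np.array([c*x-sn*y,sn*x+c*y])
piv=np.r_[np.array([.503,.1815])+W(.179,.117),.042]
d=W(.179,.117);d/=np.linalg.norm(d);ax=np.array([-d[1],d[0],0])
# tilt raising the near corner: rotate about +ax (right-hand: d -> -z)
for th in (.03,.06,.09,.12,.15,.18,.21):
    Q=Ro.from_rotvec(ax*th); X=piv+Q.apply(s["position"]-piv)
    print(th,go(X,s=s,grot=Q*R).tolist(),X-s["position"])
E
python3 peel.py
```

```text
[0.5027 0.1814 0.2371] [3.1408 0.0002 1.9638] [ 0.2276  0.4081 -0.3297  0.8321 -0.0001  1.4054] 10.8 0.023040802478045273 59.4030225276947 [-0.241  -0.0951  4.9933]
0.03 [0.325, 0.498, -0.633, 0.025, -0.016, -0.0] [0.0034 0.0049 0.0063]
0.06 [0.661, 1.012, -1.248, 0.05, -0.033, -0.0] [0.0068 0.01   0.0125]
0.09 [1.006, 1.542, -1.844, 0.075, -0.049, -0.0] [0.0104 0.0152 0.0185]
0.12 [1.361, 2.086, -2.421, 0.1, -0.066, -0.0] [0.014  0.0206 0.0242]
0.15 [1.726, 2.644, -2.979, 0.126, -0.082, -0.0] [0.0178 0.0261 0.0298]
0.18 [2.099, 3.216, -3.516, 0.151, -0.098, -0.0] [0.0216 0.0317 0.0352]
0.21 [2.481, 3.801, -4.032, 0.176, -0.115, -0.0] [0.0256 0.0375 0.0403]
```

Call:
move_arm --pt "0.16 0.25 -0.32 0.012 -0.008 0" --pt "0.32 0.5 -0.63 0.025 -0.016 0" --pt "0.5 0.75 -0.94 0.037 -0.025 0" --pt "0.66 1.01 -1.25 0.05 -0.033 0" --pt "0.83 1.28 -1.55 0.062 -0.041 0" --pt "1.0 1.54 -1.84 0.075 -0.049 0" --pt "1.18 1.8 -2.13 0.088 -0.057 0" --pt "1.36 2.09 -2.42 0.1 -0.066 0" --pt "1.54 2.37 -2.7 0.113 -0.074 0" --pt "1.73 2.64 -2.98 0.126 -0.082 0" --pt "1.73 2.64 -2.98 0.126 -0.082 0" --pt "1.73 2.64 -2.98 0.126 -0.082 0"

```text
time_s: 12.3
position: [0.5202, 0.2073, 0.2664]
ee_rot: [-3.015, 0.082, 1.969]
contact_force: [-1.5, -2.7, 0.6]
grip_width: 0.0231
gripper_force: 59.4
```

Run:
```python
from h import *
np.set_printoptions(precision=4,suppress=True)
s=state();print(s["position"],s["ee_rot"],s["grip_width"],s["gripper_force"],s["contact_force"],s["moment"])
p=camera("side")
cv2.imwrite("pics/peel.png",cv2.resize(p["frame"][150:250,240:360],(720,600),interpolation=cv2.INTER_CUBIC)[:,:,::-1])
```

```text
[0.5202 0.2073 0.2664] [-3.015   0.082   1.9689] 0.023081061488650644 59.401214718818665 [-1.5047 -2.6587  0.6325] [-0.3283  0.1469 -0.0801]
```

View pics/peel.png

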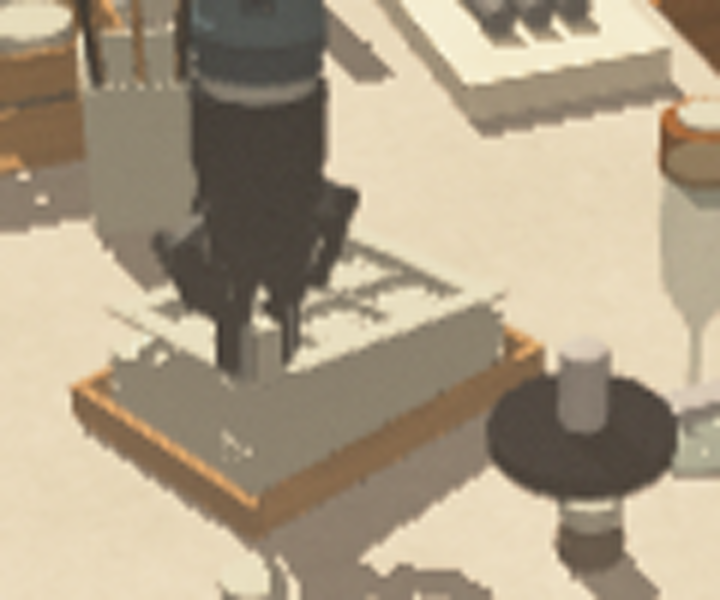

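The grip-block corner is up (block at crop px (262,350)) with the far corner still seated at about (490,300). I'll tilt a bit more for margin, then lift clear.

Call:
move_arm --pt "0.32 0.5 -0.63 0.025 -0.016 0" --pt "0.66 1.01 -1.25 0.05 -0.033 0" --pt "0.66 1.01 -1.25 0.05 -0.033 0" --pt "0.66 1.01 -1.25 0.05 -0.033 0"

```text
time_s: 12.85
position: [0.528, 0.2187, 0.2769]
ee_rot: [-2.966, 0.114, 1.974]
contact_force: [-0.4, -2.8, 1.3]
grip_width: 0.0233
gripper_force: 59.5
```

Run:
```python
from h import *
np.set_printoptions(precision=4,suppress=True)
s=state();print(s["position"],s["ee_rot"],s["contact_force"])
R=Ro.from_euler("xyz",s["ee_rot"]);x=s["position"]
for dz in(.05,.10): print("up",go(x+[0,0,dz],s=s,grot=R))
print("lvl",go([.503,.1815,.40],1.964,s))
```

```text
[0.528  0.2187 0.2769] [-2.9657  0.1141  1.9736] [-0.3745 -2.8406  1.264 ]
up [-0.569 -0.869 -4.891  0.     0.     0.   ]
up [-1.138 -1.739 -9.782  0.     0.     0.   ]
lvl [ -3.827  -5.797 -11.108  -0.175   0.115  -0.   ]
```

Call:
move_arm --pt "-0.14 -0.22 -1.2 0 0 0" --pt "-0.28 -0.43 -2.4 0 0 0" --pt "-0.57 -0.87 -4.9 0 0 0" --pt "-0.85 -1.3 -7.3 0 0 0" --pt "-1.14 -1.74 -9.8 0 0 0" --pt "-2 -3 -10.3 -0.06 0.04 0" --pt "-3 -4.5 -10.7 -0.12 0.08 0" --pt "-3.8 -5.8 -11.1 -0.175 0.115 0" --pt "-3.8 -5.8 -11.1 -0.175 0.115 0" --pt "-3.8 -5.8 -11.1 -0.175 0.115 0"

```text
time_s: 14.1
position: [0.5031, 0.1822, 0.4003]
ee_rot: [-3.14, 0.0, 1.964]
contact_force: [0.2, -0.7, -2.0]
grip_width: 0.0231
gripper_force: 59.3
```

Run:
```python
from h import *
np.set_printoptions(precision=4,suppress=True)
s=state();print(s["position"],s["ee_rot"],s["contact_force"],s["moment"])
p=camera("side");t=camera("top")
print(atz(t,(0,0),0)[:0])
cv2.imwrite("pics/lift.png",np.hstack([cv2.resize(p["frame"][100:250,230:380],(400,400)),cv2.resize(t["frame"][140:260,210:330],(400,400))])[:,:,::-1])
```

```text
[0.5031 0.1822 0.4003] [-3.1404  0.0002  1.964 ] [ 0.18   -0.6764 -1.9514] [-0.0997  0.0678  0.0485]
[]
```

View pics/lift.png

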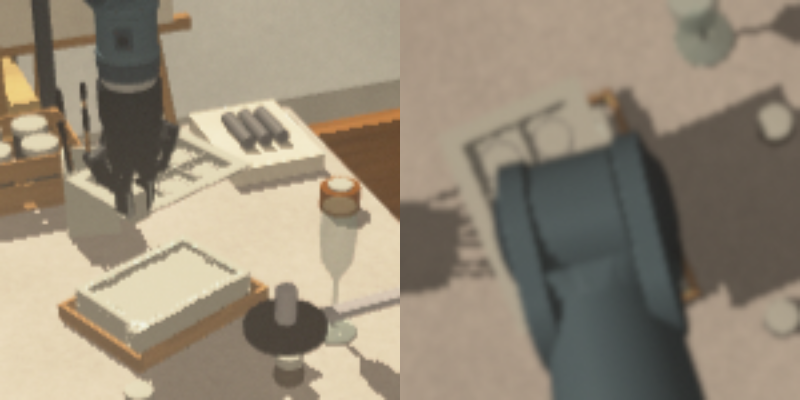

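The palette is free and level, held at side crop px (150,185). I'll carry it under the lamp, with the gripper staying on the robot's side of the head.

Call:
move_arm --pt "1.2 -3 0 0 0 0.08" --pt "2.4 -6 0 0 0 0.16" --pt "3.6 -8.8 0.5 0 0 0.24" --pt "2.5 -9.3 1 0 0 0.32" --pt "0 -10.3 1.5 0 0 0.4" --pt "-3 -11.6 2 0 0 0.5" --pt "-6 -12.9 2.5 0 0 0.6" --pt "-9 -14.1 3 0 0 0.7" --pt "-12 -15.4 3.5 0 0 0.8" --pt "-15 -16.7 4 0 0 0.9" --pt "-18 -17.9 4.5 0 0 0.975" --pt "-20 -18.8 4.5 0 0 0.975"

```text
time_s: 15.7
position: [0.4061, -0.0759, 0.3546]
ee_rot: [-3.139, 0.001, 0.988]
contact_force: [-0.5, 0.2, -0.9]
grip_width: 0.0231
gripper_force: 59.4
```

Run:
```python
from h import *
np.set_printoptions(precision=4,suppress=True)
s=state();print(s["position"],s["ee_rot"],s["contact_force"],s["q"])
print(go([.405,-.165,.355],.988,s))
```

```text
[ 0.4061 -0.0759  0.3546] [-3.1394  0.0015  0.988 ] [-0.4812  0.1612 -0.8701] [-0.3383  0.0792 -0.4369  1.0572 -0.0009  1.8153]
[-7.5    4.811 -0.043 -0.002  0.001 -0.   ]
```

Call:
move_arm --pt "-2 1.3 0 0 0 0" --pt "-4 2.6 0 0 0 0" --pt "-6 3.8 0 0 0 0" --pt "-7.5 4.8 0 0 0 0" --pt "-7.5 4.8 0 0 0 0" --pt "-7.5 4.8 0 0 0 0" --pt "-7.5 4.8 0 0 0 0"

```text
time_s: 16.58
position: [0.4046, -0.1632, 0.3552]
ee_rot: [-3.141, 0.001, 0.99]
contact_force: [-0.2, -0.0, -1.3]
grip_width: 0.0231
gripper_force: 59.5
```

Run:
```python
from h import *
s=state();print(s["position"],s["ee_rot"],s["contact_force"],s["gripper_force"])
p=camera("side");t=camera("top")
cv2.imwrite("pics/end.png",np.hstack([cv2.resize(p["frame"][150:350,240:440],(400,400)),cv2.resize(t["frame"][120:260,310:450],(400,400))])[:,:,::-1])
```

```text
[ 0.4046272  -0.16324127  0.35523747] [-3.14063186e+00  7.40711672e-04  9.89760400e-01] [-0.16208102 -0.04396375 -1.32686941] 59.46352243423462
```

View pics/end.png

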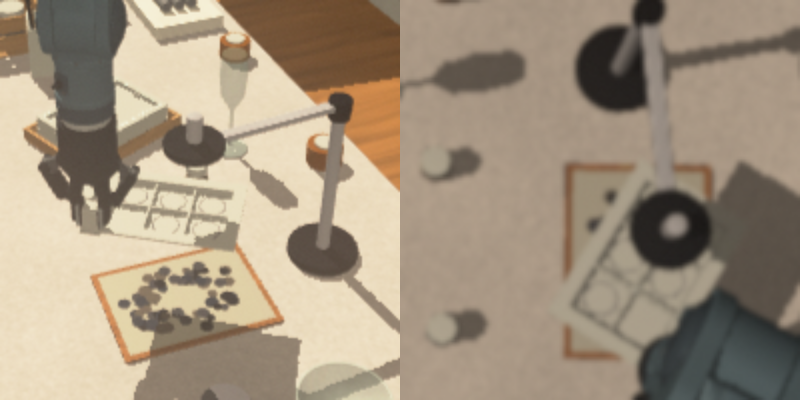

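The palette hangs level below the lamp head (top view head at crop px (670,228)). It's clear of both lamp and painting, and everything is still, so I'm handing the job in.

```bash
python3 -c "
from rig import job_done
print(job_done())"
```

```text
the job is handed in; nothing more can be done
None
```

I handed the job in, but no verdict came back: the lamp head stands over the painting, the top palette was peeled off corner first, and it is held level and still under the head, clear of lamp and painting.

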